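Snap the food box lid shut all round

TASK

Press down each of the four raised rim sections of the food box's lid, one side after another, until every one clicks shut and stays down. Only press with the fingertips: do not lift or tip the box or push it out of its place, leave the jar, bowl and spoon as they are, and take the hand away at the end.

Things in the scene. Friction and masses are not known exactly. Their poses are not given: they have to be found in the camera images.
- box: loose rectangular glass food box of dumplings, its white plastic lid in place, 140 mm (its x) by 200 mm (its y), about 0.85 kg; origin at the centre of its underside on the counter, z up. The lid's rim has four separate straight sections, one along the middle of each side, their centre lines 62 mm (long sides) or 92 mm (short sides) from the box's centre
- lid_middle (a point): middle of the lid's sunken centre panel, 74 mm above the counter. The fixed rim corners between the sections are 79 mm above the counter: open sections stand 6 to 9 mm proud of them, shut ones 1 mm proud
- clip_near (a joint): the lid's near rim section (long side on the box's -x; pressing face 118 by 20 mm), m pressed straight down: 0 = standing fully open, 0.008 = at its stop, clicked shut; it starts between 0 and 0.003. A tight fit: it takes about 7 N to push down all the way to its stop and stays where it is left, so a half-pressed section stays half open
- clip_near_top (a point): centre of the upper pressing face of the near rim section; it moves with the section (88 mm above the counter when fully open, 80 mm when shut), z axis up
- clip_far (a joint): the lid's far rim section (long side on the box's +x; pressing face 118 by 20 mm), m pressed straight down: 0 = standing fully open, 0.008 = at its stop, clicked shut; it starts between 0 and 0.003. A tight fit: it takes about 7 N to push down all the way to its stop and stays where it is left, so a half-pressed section stays half open
- clip_far_top (a point): centre of the upper pressing face of the far rim section; it moves with the section (88 mm above the counter when fully open, 80 mm when shut), z axis up
- clip_left (a joint): the lid's left rim section (short side on the box's +y; pressing face 70 by 20 mm), m pressed straight down: 0 = standing fully open, 0.008 = at its stop, clicked shut; it starts between 0 and 0.003. A tight fit: it takes about 7 N to push down all the way to its stop and stays where it is left, so a half-pressed section stays half open
- clip_left_top (a point): centre of the upper pressing face of the left rim section; it moves with the section (88 mm above the counter when fully open, 80 mm when shut), z axis up
- clip_right (a joint): the lid's right rim section (short side on the box's -y; pressing face 70 by 20 mm), m pressed straight down: 0 = standing fully open, 0.008 = at its stop, clicked shut; it starts between 0 and 0.003. A tight fit: it takes about 7 N to push down all the way to its stop and stays where it is left, so a half-pressed section stays half open
- clip_right_top (a point): centre of the upper pressing face of the right rim section; it moves with the section (88 mm above the counter when fully open, 80 mm when shut), z axis up
- jar: bystander: loose lidded glass jar, 80 mm across, 115 mm tall, beside a short side of the box; origin at the centre of its underside
- bowl: bystander: loose cobalt ceramic bowl, 132 mm across, 55 mm tall, beside a short side of the box; origin at the centre of its underside
- spoon: bystander: loose wooden spoon, 260 mm long, lying on the counter beyond the box's far long side; origin under its middle, its x axis along its length
Not all that is in view belongs to the job. What is shaped like the box but brown or pink is not meant.

How it is judged:
By the outcome, as a careful person would: the job done as asked, in the order asked, and still so for the second after the job is handed in, with the robot touching nothing.
It also fails if it takes over 58 s, if anything falls off the work surface, if the arm or the gripper's body presses on something with over 40 N, if the wrist force passes 120 N, or if a joint passes its speed limit or range.

ROBOT

A 7-joint arm with a two-finger parallel gripper is mounted at the origin on the work surface. World frame = base frame: x ahead of the robot, y to its left, z up, the work surface at z = 0. Lengths are in m, angles in rad, forces in N, time in s.
With the tool pointing down it reaches from about 0.4 to 0.85 m from the base axis. Payload 10.4 kg.
Tool frame: the origin (TCP) lies between the finger pads; the fingertips stand 19 mm ahead of it and the grasp point (between the pads) is the TCP; z points along the fingers, y is the direction in which the jaws open and shut (so a half turn about z gives the same grasp; the last joint's range is limited). The gripper opens to 85 mm and grips with 20 to 120 N. Pads are 22 mm wide; open, the fingers measure 114 mm over their backs; the gripper's body (76 mm by 85 mm) begins 54 mm behind the grasp point. The pads swing forward as they close: fully open they stand 13 mm farther back than shut.
Start: joints at [1.181, 0.332, -0.065, 1.46, 0.022, 1.35, -0.088], TCP at [0.224, -0.583, 0.25] pointing down, gripper open.
Joint ranges: [-2.6, 2.6], [-0.5, 2.12], [-1.47, 1.34], [0.16, 2.42], [-1.27, 4.41], [0.06, 2.06], [-2.6, 2.6]. Speed limits (rad/s): [2.22, 2.22, 2.79, 2.79, 3.14, 3.14, 3.14].

INTERFACE

Orientations are given as a unit quaternion [x, y, z, w].
In Python, from workcell import manip gives the robot as it stands.
- The arm moves only by the shell command python3 -m jog 'ROWS' [FORCE]. ROWS is JSON, a list of rows, each an object with "offset": the shift along the tool's x, y, z as a fraction of full scale, a list of three; "rotation": the turn, a rotation vector about the tool's x, y, z as a fraction of full scale, a list of three; "fingers": the opening, from -1 (shut) to 1 (fully open), so that 0 is half open. A call has 1 to 8 rows; each row shifts and turns the commanded pose from where the row before left it, along the tool's axes as they then stand; what a row does not reach is not made up. Full scale, the value 1, is 0.15 m for a shift and 2 rad for a turn. A row lasts 1/8 s, in which the tool goes at most 62.5 mm and 10.7 degrees, less where a joint would pass 70% of its speed; a pose out of reach is approached as far as the arm can. A call with a number of a shift or a turn outside -1 to 1 is refused whole. A call with a gripper value outside its range is refused whole. The fingers move at their own pace and stop on an object; FORCE is the grip in N (left out, the last holds). Time passes only in rows, so rows that do not move let the fingers close. It gives the time, the measured TCP pose, the force and the opening at its end, in the units of the state.
- manip.get_obs(): the state, without advancing time (a new reading comes with each control period).
- manip.camera(name): name is "scene" or "top" or "wrist"; returns the picture (420x560x3 uint8, red, green, blue); there is no depth.
- manip.camera_info(name): a dict with "mtx" (3x3 intrinsics, pixels), "xyz" and "rotation" of the camera in the world. Camera axes: x right, y down, z forward; pixel columns grow to the right and rows downward; lengths in m; the calibration is good to about 2 mm. A picture is of the moment at which its call begins: read the wrist's pose just before it. camera_info takes no time and is no camera call; for the wrist camera it gives the pose at the moment of the call.
- manip.hand_in(): hands the job in, once; it reports no verdict.
Trained networks look in the newest picture that a camera, given by its name, has taken for a name from the list of things; names that differ only in an ending like _2 or _b are one class to them, and where a whole thing is asked for, a point or a joint stands for the part that bears it (a point fixed in the world has none). Each returns a list of dicts, best first, with "conf" (0 to 1); they miss things now and then, are a little off and sometimes report something else, mostly with a low value. They report only what shows in the picture. A call takes as long as a camera call. They do not tell look-alikes from the thing itself.
- manip.recognise(camera, query): "bbox" ([left, top, right, bottom] in pixels, round what is visible of it).
The state is a dict: "clock": time; "joint_pos": joint angles; "joint_velocities": joint speeds; "tau": joint torques, N m; "position": TCP position; "ee_rot": TCP orientation; "ft_force": force on the tool from outside, world axes, zero at the start; "torque": the same for the moment, N m; "grip_width": opening from 0.0 (shut) to 1.0 (fully open).
Only numpy, scipy, OpenCV 4.12 (cv2) and the standard library are available. Lean on these libraries where they do the work, as an engineer would, in place of code of your own. Each camera call takes 0.05 s, during which the arm holds its last target. There are 200 camera calls.

## Working session

There is one attempt and no reset: what is moved stays moved. The work goes in short steps, Python scripts to look and compute and a shell command to move; the robot and the scene stay as the last step left them, time stands still between calls to the robot, and variables do not carry over. Pictures are saved under pics/ and viewed, about 8 in all and at most 12, crops included, and the job is handed in when it is done.

```bash
mkdir -p pics
python3 - <<'E'
from workcell import manip
import cv2,numpy as np
for c in("top","scene"):
    im=manip.camera(c); cv2.imwrite(f"pics/{c}0.png",im[:,:,::-1])
    i=manip.camera_info(c);print(c,i)
    for q in("box","jar","bowl","spoon"):print(q,[(np.round(d["bbox"]).tolist(),round(d["conf"],2)) for d in manip.recognise(c,q)[:4]])
print(manip.get_obs())
E
```

```text
top {'mtx': array([[405.13041691,   0.        , 270.23855364],
       [  0.        , 405.13041691, 212.00840061],
       [  0.        ,   0.        ,   1.        ]]), 'xyz': array([0.41356553, 0.02651677, 1.19813247]), 'rotation': array([ 0.70746641, -0.7058496 ,  0.02318628, -0.02701893])}
box [([335.0, 76.0, 421.0, 165.0], 0.91), ([123.0, 259.0, 203.0, 351.0], 0.89), ([190.0, 153.0, 274.0, 224.0], 0.69)]
jar [([288.0, 150.0, 318.0, 184.0], 0.76)]
bowl [([140.0, 188.0, 189.0, 232.0], 0.74)]
spoon [([168.0, 122.0, 249.0, 154.0], 0.95)]
scene {'mtx': array([[447.13638694,   0.        , 278.87976269],
       [  0.        , 447.13638694, 210.02010271],
       [  0.        ,   0.        ,   1.        ]]), 'xyz': array([1.11965578, 0.30687977, 0.76835053]), 'rotation': array([ 0.49641909,  0.78108172, -0.31393337, -0.21195583])}
box [([258.0, 218.0, 364.0, 305.0], 0.96), ([22.0, 206.0, 149.0, 318.0], 0.75), ([398.0, 149.0, 489.0, 233.0], 0.65), ([354.0, 240.0, 364.0, 266.0], 0.37)]
jar [([193.0, 208.0, 232.0, 274.0], 0.75), ([279.0, 264.0, 341.0, 288.0], 0.42)]
bowl []
spoon [([248.0, 339.0, 386.0, 370.0], 0.79)]
{'clock': 0.5, 'joint_pos': array([ 1.18141525,  0.33222767, -0.0647343 ,  1.46013382,  0.02159756,
        1.34988645, -0.08852032]), 'joint_velocities': array([-0.00048119, -0.00044543, -0.00058071, -0.00049758,  0.00076866,
        0.0005213 ,  0.00051078]), 'tau': array([-6.49344347e-04, -6.24745345e+01,  4.91795177e-02, -3.91556919e+01,
        1.64853316e-02,  2.53053455e-03,  1.42938325e-05]), 'position': array([ 0.22417157, -0.58342284,  0.25030415]), 'ee_rot': array([9.83229616e-01, 1.82371931e-01, 1.84932632e-05, 1.59290164e-05]), 'ft_force': array([ 0.20105562,  0.26950904, -0.79904908]), 'torque': array([-0.01104947,  0.00535492, -0.00262974]), 'grip_width': 0.9983978018932274}
```

View pics/top0.png

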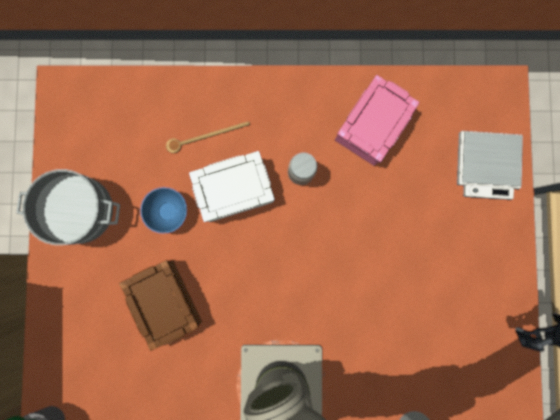

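View pics/scene0.png

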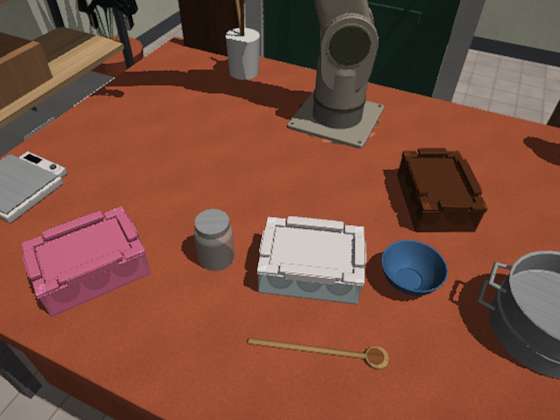

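The box candidates in the top view are white (232,187), brown (160,305) and pink (378,120). I choose the white one, with the jar at (303,168), the bowl at (164,210) and the spoon beyond it.

```bash
cat > h.py <<'E'
from workcell import manip
import cv2,numpy as np
from scipy.spatial.transform import Rotation as R
def ray(info,uv,z):
    uv=np.atleast_2d(uv).astype(float); K=np.array(info["mtx"])
    d=np.c_[uv,np.ones(len(uv))]@np.linalg.inv(K).T
    r=info["rotation"]; r=R.from_quat(r).as_matrix() if np.size(r)==4 else np.array(r)
    d=d@r.T; o=np.array(info["xyz"]); return o+d*((z-o[2])/d[:,2])[:,None]
def proj(info,P):
    r=R.from_quat(info["rotation"]).as_matrix(); p=(np.atleast_2d(P)-info["xyz"])@r@np.array(info["mtx"]).T
    return p[:,:2]/p[:,2:]
E
python3 - <<'E'
from h import *
im=cv2.imread("pics/top0.png"); i=manip.camera_info("top")
x0,y0,x1,y1=180,140,335,235
hsv=cv2.cvtColor(im,cv2.COLOR_BGR2HSV)
m=((hsv[...,1]<45)&(hsv[...,2]>150)).astype(np.uint8); m[:y0]=0;m[y1:]=0;m[:,:x0]=0;m[:,280:]=0
m=cv2.morphologyEx(m,cv2.MORPH_OPEN,np.ones((3,3)))
c=max(cv2.findContours(m,0,2)[0],key=cv2.contourArea)
P=ray(i,c[:,0],0.082)[:,:2].astype(np.float32)
r=cv2.minAreaRect(P);print(r,cv2.boxPoints(r))
for n,uv,z in(("jar",(303,166),.115),("bowl",(164,210),.055),("spoonL",(173,146),0),("spoonR",(249,124),0)):print(n,ray(i,uv,z))
cr=cv2.resize(im[y0:y1,x0:x1],None,fx=5,fy=5,interpolation=2)
b=cv2.boxPoints(r);uv=proj(i,np.c_[b,[.082]*4])
cv2.polylines(cr,[((uv-[x0,y0]+.5)*5).astype(np.int32)],True,(0,255,0),1)
cv2.imwrite("pics/crop.png",cr)
E
```

```text
((0.5658074021339417, 0.14217254519462585), (0.14901724457740784, 0.21076549589633942), 17.408361434936523) [[0.4631831  0.22043692]
 [0.52623993 0.01932519]
 [0.6684317  0.06390817]
 [0.6053749  0.2650199 ]]
jar [[ 0.61537624 -0.05569384  0.115     ]]
bowl [[0.49995064 0.3338928  0.055     ]]
spoonL [[0.69693844 0.32568129 0.        ]]
spoonR [[0.76443269 0.09775722 0.        ]]
```

View pics/crop.png

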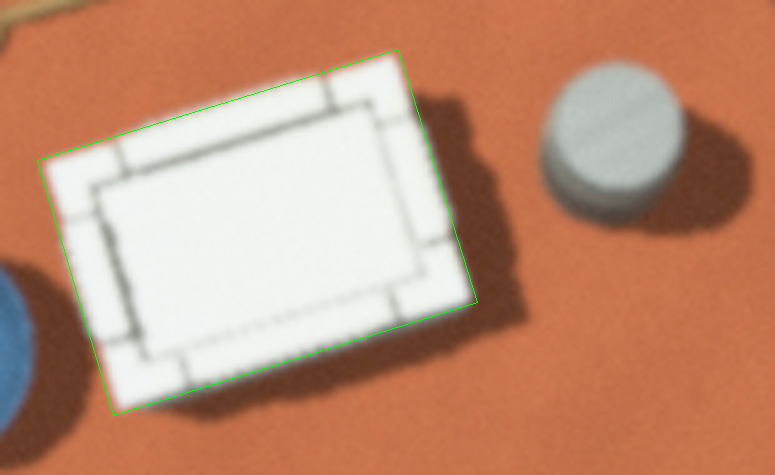

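The crop confirms the white box with four rim sections, centred at about (0.565, 0.142) and yawed 17.4°. Next I close the fingers and travel above it.

```bash
R='{"offset":[0.24,-0.231,0],"rotation":[0,0,0.002],"fingers":-1}'; python3 -m jog '[{"offset":[0.24,-0.231,0],"rotation":[0,0,0.004],"fingers":-1},{"offset":[0.24,-0.231,0],"rotation":[0,0,0.004],"fingers":-1},{"offset":[0.24,-0.231,0],"rotation":[0,0,0.004],"fingers":-1},{"offset":[0.24,-0.231,0],"rotation":[0,0,0.004],"fingers":-1},{"offset":[0.24,-0.231,0],"rotation":[0,0,0.004],"fingers":-1},{"offset":[0.24,-0.231,0],"rotation":[0,0,0.004],"fingers":-1},{"offset":[0.24,-0.231,0],"rotation":[0,0,0.004],"fingers":-1},{"offset":[0.24,-0.231,0],"rotation":[0,0,0.004],"fingers":-1}]'
```

```text
clock: 1.5
position: [0.4042, -0.2248, 0.2506]
ee_rot: [0.989, 0.151, 0.0, 0.0]
ft_force: [0.3, -0.6, 0.4]
grip_width: -0.002
```

```bash
python3 -m jog '[{"offset":[0.219,-0.252,0],"rotation":[0,0,0],"fingers":-1},{"offset":[0.219,-0.252,0],"rotation":[0,0,0],"fingers":-1},{"offset":[0.219,-0.252,0],"rotation":[0,0,0],"fingers":-1},{"offset":[0.219,-0.252,0],"rotation":[0,0,0],"fingers":-1},{"offset":[0.219,-0.252,0],"rotation":[0,0,0],"fingers":-1},{"offset":[0.219,-0.252,0],"rotation":[0,0,0],"fingers":-1},{"offset":[0.219,-0.252,0],"rotation":[0,0,0],"fingers":-1},{"offset":[0.219,-0.252,0],"rotation":[0,0,0],"fingers":-1}]'
cat > look.py <<'E'
import sys
from h import *
n=sys.argv[1]; i=manip.camera_info("wrist"); im=cv2.cvtColor(manip.camera("wrist"),cv2.COLOR_RGB2BGR)
o=manip.get_obs(); print(o["joint_pos"].round(3),o["position"].round(4),i["xyz"])
c=np.array([float(sys.argv[2]),float(sys.argv[3])]);a=np.deg2rad(float(sys.argv[4]));X=np.array([np.cos(a),np.sin(a)]);Y=np.array([-X[1],X[0]])
cv2.imwrite(f"pics/{n}_raw.png",im)
for w,h,z,col in((.07,.1,.079,(0,255,0)),(.052,.082,.074,(255,0,0))):
    P=np.array([[*(c+s*w*X+t*h*Y),z] for s,t in((-1,-1),(1,-1),(1,1),(-1,1))])
    cv2.polylines(im,[proj(i,P).astype(np.int32)],True,col,1)
cv2.imwrite(f"pics/{n}.png",im)
E
python3 look.py w1 0.565 0.142 17.4
```

```text
clock: 2.5
position: [0.565, 0.1419, 0.2504]
ee_rot: [0.989, 0.15, 0.0, 0.0]
ft_force: [-0.0, -0.1, 0.5]
grip_width: -0.002
[ 0.256  0.324 -0.727  1.544  0.215  1.354 -1.753] [0.5651 0.1489 0.2501] [0.62895082 0.16083948 0.37367595]
```

View pics/w1.png

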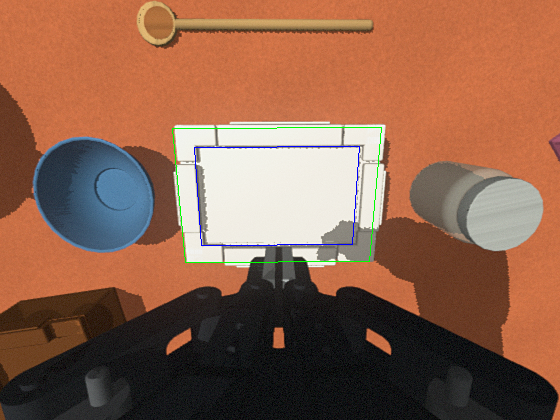

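```bash
python3 look.py w2 0.565 0.142 17.4
python3 - <<'E'
import cv2
for n in ["w2"]:
    im=cv2.imread(f"pics/{n}.png")[110:275,160:400]; cv2.imwrite(f"pics/{n}c.png",cv2.resize(im,None,fx=3.3,fy=3.3,interpolation=2))
E
```

```text
[ 0.259  0.322 -0.725  1.547  0.213  1.354 -1.748] [0.5643 0.1466 0.25  ] [0.62898875 0.16769465 0.37340707]
```

View pics/w2c.png

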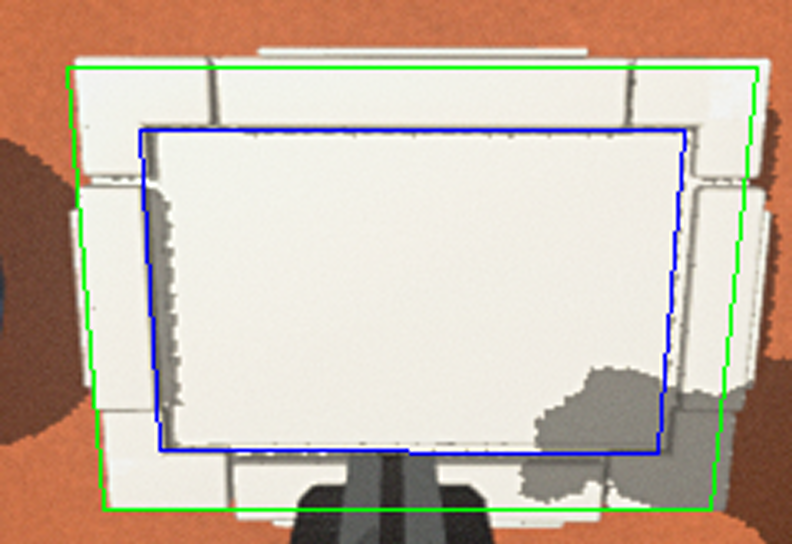

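Run:
```python
from h import *
i=manip.camera_info("wrist");print(i["xyz"],manip.get_obs()["position"])
uv=np.array([(76,58),(768,60),(732,510),(105,508)])/3.3+[160,110]
P=ray(i,uv,.079)[:,:2];print(P.round(4),P.mean(0),np.linalg.norm(np.roll(P,-1,0)-P,axis=1))
v=(P[0]-P[1])+(P[3]-P[2]);print(np.degrees(np.arctan2(v[1],v[0]))-90)
c=P.mean(0);a=np.radians(np.degrees(np.arctan2(v[1],v[0]))-90);X=np.array([np.cos(a),np.sin(a)]);Y=np.array([-X[1],X[0]])
for n,d in dict(near=-.062*X,far=.062*X,left=.092*Y,right=-.092*Y).items():print(n,c+d)
```

```text
[0.62824344 0.16558648 0.37324428] [0.56430537 0.14661105 0.25001158]
[[0.6038 0.2545]
 [0.6641 0.063 ]
 [0.5295 0.0174]
 [0.4675 0.2138]] [0.56620739 0.13718384] [0.20072764 0.14212147 0.20600397 0.14226225]
17.507575667245987
near [0.50707941 0.11853226]
far [0.62533538 0.15583542]
left [0.53853086 0.22492214]
right [0.59388393 0.04944554]
```

```bash
python3 -m jog '[{"offset":[-0.103,0.006,0],"rotation":[0,0,0],"fingers":-1},{"offset":[-0.103,0.006,0],"rotation":[0,0,0],"fingers":-1},{"offset":[-0.103,0.006,0],"rotation":[0,0,0],"fingers":-1},{"offset":[-0.103,0.006,0.1],"rotation":[0,0,0],"fingers":-1},{"offset":[0,0,0.2],"rotation":[0,0,0],"fingers":-1},{"offset":[0,0,0.25],"rotation":[0,0,0],"fingers":-1},{"offset":[0,0,0.25],"rotation":[0,0,0],"fingers":-1},{"offset":[0,0,0],"rotation":[0,0,0],"fingers":-1}]'; python3 -m jog '[{"offset":[0,0,0],"rotation":[0,0,0],"fingers":-1},{"offset":[0,0,0],"rotation":[0,0,0],"fingers":-1}]'
```

```text
clock: 3.6
position: [0.5047, 0.1179, 0.1283]
ee_rot: [0.989, 0.151, -0.002, 0.0]
ft_force: [0.0, 0.9, 1.0]
grip_width: -0.001
clock: 3.85
position: [0.5074, 0.119, 0.132]
ee_rot: [0.989, 0.151, 0.001, 0.0]
ft_force: [-0.0, -0.1, 0.9]
grip_width: -0.002
```

```bash
python3 -m jog '[{"offset":[0,0,0.05],"rotation":[0,0,0],"fingers":-1},{"offset":[0,0,0.05],"rotation":[0,0,0],"fingers":-1},{"offset":[0,0,0.033],"rotation":[0,0,0],"fingers":-1},{"offset":[0,0,0.033],"rotation":[0,0,0],"fingers":-1},{"offset":[0,0,0.013],"rotation":[0,0,0],"fingers":-1},{"offset":[0,0,0.013],"rotation":[0,0,0],"fingers":-1},{"offset":[0,0,0],"rotation":[0,0,0],"fingers":-1},{"offset":[0,0,0],"rotation":[0,0,0],"fingers":-1}]'
```

```text
clock: 4.85
position: [0.5063, 0.1188, 0.1015]
ee_rot: [0.989, 0.151, -0.0, 0.0]
ft_force: [-1.5, -1.2, 2.1]
grip_width: 0.004
```

```bash
for k in 1 2; do python3 -m jog '[{"offset":[0,0,0.007],"rotation":[0,0,0],"fingers":-1},{"offset":[0,0,0.007],"rotation":[0,0,0],"fingers":-1},{"offset":[0,0,0],"rotation":[0,0,0],"fingers":-1}]'; done
```

```text
clock: 5.22
position: [0.5063, 0.1188, 0.0995]
ee_rot: [0.989, 0.151, -0.0, 0.0]
ft_force: [-3.4, -1.5, 4.2]
grip_width: -0.001
clock: 5.6
position: [0.5064, 0.1188, 0.0989]
ee_rot: [0.989, 0.151, -0.0, 0.001]
ft_force: [-10.6, -3.4, 24.7]
grip_width: -0.002
```

```bash
python3 -m jog '[{"offset":[0,0,-0.02],"rotation":[0,0,0],"fingers":-1},{"offset":[0,0,-0.1],"rotation":[0,0,0],"fingers":-1},{"offset":[0,0,-0.1],"rotation":[0,0,0],"fingers":-1},{"offset":[0.1,0,0],"rotation":[0,0,0],"fingers":-1},{"offset":[0.2,0,0],"rotation":[0,0,0],"fingers":-1},{"offset":[0.2,0,0],"rotation":[0,0,0],"fingers":-1},{"offset":[0.2,0,0],"rotation":[0,0,0],"fingers":-1},{"offset":[0.127,0,0],"rotation":[0,0,0],"fingers":-1}]'; python3 -m jog '[{"offset":[0,0,0],"rotation":[0,0,0],"fingers":-1},{"offset":[0,0,0],"rotation":[0,0,0],"fingers":-1},{"offset":[0,0,0],"rotation":[0,0,0],"fingers":-1}]'; python3 look.py w3 0.566 0.139 17.5;  python3 - <<'E'
import cv2
im=cv2.imread("pics/top0.png")
from h import *
t=cv2.cvtColor(manip.camera("scene"),cv2.COLOR_RGB2BGR)
a=cv2.imread("pics/scene0.png")[190:320,180:400]
cv2.imwrite("pics/cmp.png",cv2.resize(np.vstack([a,t[190:320,180:400]]),None,fx=2.3,fy=2.3,interpolation=2))
E
```

```text
clock: 6.6
position: [0.6265, 0.1562, 0.1295]
ee_rot: [0.989, 0.151, -0.0, -0.0]
ft_force: [-0.3, 0.5, 0.2]
grip_width: -0.002
clock: 6.98
position: [0.6244, 0.1555, 0.1303]
ee_rot: [0.989, 0.151, -0.0, 0.0]
ft_force: [-0.1, -0.7, -0.4]
grip_width: 0.003
[ 0.169  0.545 -0.657  1.52   0.348  1.195 -1.815] [0.6245 0.1555 0.1305] [0.68843419 0.17452375 0.25352318]
```

View pics/cmp.png

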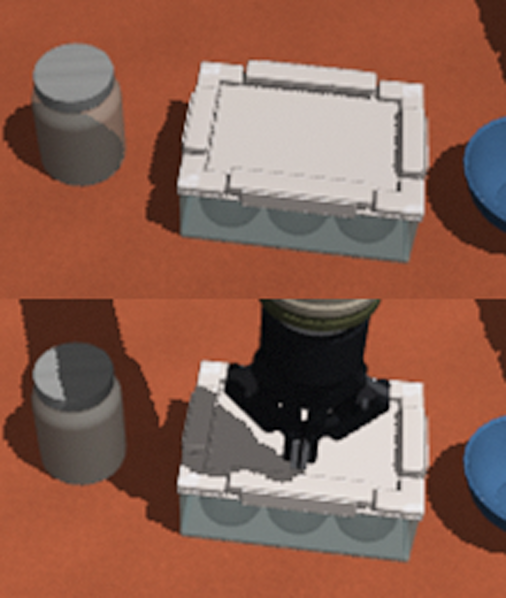

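```bash
python3 -m jog '[{"offset":[0,0,0.05],"rotation":[0,0,0],"fingers":-1},{"offset":[0,0,0.05],"rotation":[0,0,0],"fingers":-1},{"offset":[0,0,0.033],"rotation":[0,0,0],"fingers":-1},{"offset":[0,0,0.033],"rotation":[0,0,0],"fingers":-1},{"offset":[0,0,0.013],"rotation":[0,0,0],"fingers":-1},{"offset":[0,0,0.013],"rotation":[0,0,0],"fingers":-1},{"offset":[0,0,0.01],"rotation":[0,0,0],"fingers":-1},{"offset":[0,0,0],"rotation":[0,0,0],"fingers":-1}]';  python3 -m jog '[{"offset":[0,0,0.007],"rotation":[0,0,0],"fingers":-1},{"offset":[0,0,0.005],"rotation":[0,0,0],"fingers":-1},{"offset":[0,0,0],"rotation":[0,0,0],"fingers":-1}]'
```

```text
clock: 8.07
position: [0.6247, 0.1558, 0.1004]
ee_rot: [0.989, 0.151, -0.0, 0.0]
ft_force: [-3.0, -2.0, 4.4]
grip_width: 0.002
clock: 8.45
position: [0.6248, 0.1558, 0.0992]
ee_rot: [0.989, 0.151, 0.0, 0.0]
ft_force: [-5.9, -1.5, 9.9]
grip_width: -0.0
```

```bash
python3 -m jog '[{"offset":[0,0,0.007],"rotation":[0,0,0],"fingers":-1},{"offset":[0,0,0],"rotation":[0,0,0],"fingers":-1}]'
```

```text
clock: 8.7
position: [0.6248, 0.1558, 0.0991]
ee_rot: [0.989, 0.151, 0.0, 0.0]
ft_force: [-9.3, -4.2, 18.6]
grip_width: 0.002
```

```bash
python3 -m jog '[{"offset":[0,0,-0.02],"rotation":[0,0,0],"fingers":-1},{"offset":[0,0,-0.1],"rotation":[0,0,0],"fingers":-1},{"offset":[0,0,-0.1],"rotation":[0,0,0],"fingers":-1},{"offset":[-0.06,-0.1,0],"rotation":[0,0,0],"fingers":-1},{"offset":[-0.1,-0.15,0],"rotation":[0,0,0],"fingers":-1},{"offset":[-0.1,-0.15,0],"rotation":[0,0,0],"fingers":-1},{"offset":[-0.1,-0.15,0],"rotation":[0,0,0],"fingers":-1},{"offset":[-0.053,-0.075,0],"rotation":[0,0,0],"fingers":-1}]'; python3 -m jog '[{"offset":[0,0,0],"rotation":[0,0,0],"fingers":-1},{"offset":[0,0,0],"rotation":[0,0,0],"fingers":-1},{"offset":[0,0,0],"rotation":[0,0,0],"fingers":-1}]'; python3 look.py w4 0.566 0.139 17.5
```

```text
clock: 9.7
position: [0.5357, 0.2286, 0.1301]
ee_rot: [0.988, 0.152, -0.0, -0.0]
ft_force: [0.7, -0.2, -1.0]
grip_width: -0.001
clock: 10.07
position: [0.5384, 0.226, 0.13]
ee_rot: [0.989, 0.15, 0.0, 0.0]
ft_force: [-0.5, -0.7, -0.0]
grip_width: -0.005
[ 0.102  0.433 -0.716  1.685  0.308  1.14  -1.968] [0.5383 0.2261 0.13  ] [0.60245859 0.2448459  0.25316154]
```

View pics/w4.png

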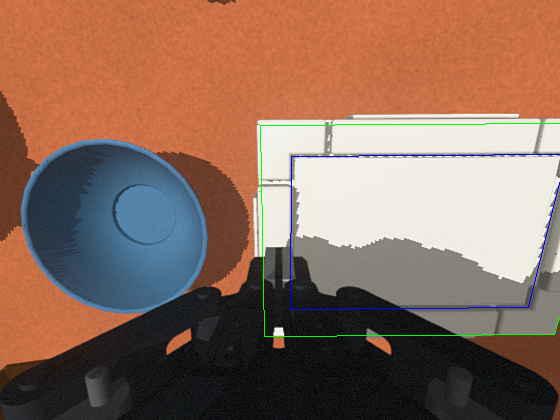

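The outline matches the lid and the fingertip is over the left section at about (279,250). The far and near sections look flush. I'll press here.

```bash
python3 -m jog '[{"offset":[0,0,0.05],"rotation":[0,0,0],"fingers":-1},{"offset":[0,0,0.05],"rotation":[0,0,0],"fingers":-1},{"offset":[0,0,0.033],"rotation":[0,0,0],"fingers":-1},{"offset":[0,0,0.033],"rotation":[0,0,0],"fingers":-1},{"offset":[0,0,0.013],"rotation":[0,0,0],"fingers":-1},{"offset":[0,0,0.013],"rotation":[0,0,0],"fingers":-1},{"offset":[0,0,0.01],"rotation":[0,0,0],"fingers":-1},{"offset":[0,0,0],"rotation":[0,0,0],"fingers":-1}]';  python3 -m jog '[{"offset":[0,0,0.007],"rotation":[0,0,0],"fingers":-1},{"offset":[0,0,0.005],"rotation":[0,0,0],"fingers":-1},{"offset":[0,0,0.005],"rotation":[0,0,0],"fingers":-1},{"offset":[0,0,0],"rotation":[0,0,0],"fingers":-1}]'
```

```text
clock: 11.12
position: [0.5377, 0.2268, 0.1001]
ee_rot: [0.989, 0.151, 0.0, 0.0]
ft_force: [-3.0, -0.9, 5.1]
grip_width: -0.001
clock: 11.62
position: [0.5377, 0.2269, 0.099]
ee_rot: [0.989, 0.151, 0.0, 0.001]
ft_force: [-8.0, -5.3, 20.8]
grip_width: -0.002
```

```bash
python3 -m jog '[{"offset":[0,0,-0.02],"rotation":[0,0,0],"fingers":-1},{"offset":[0,0,-0.1],"rotation":[0,0,0],"fingers":-1},{"offset":[0,0,-0.1],"rotation":[0,0,0],"fingers":-1},{"offset":[0,0.12,0],"rotation":[0,0,0],"fingers":-1},{"offset":[0,0.27,0],"rotation":[0,0,0],"fingers":-1},{"offset":[0,0.3,0],"rotation":[0,0,0],"fingers":-1},{"offset":[0,0.3,0],"rotation":[0,0,0],"fingers":-1},{"offset":[0,0.237,0],"rotation":[0,0,0],"fingers":-1}]'; python3 -m jog '[{"offset":[0,0,0],"rotation":[0,0,0],"fingers":-1},{"offset":[0,0,0],"rotation":[0,0,0],"fingers":-1},{"offset":[0,0,0],"rotation":[0,0,0],"fingers":-1},{"offset":[0,0,0],"rotation":[0,0,0],"fingers":-1}]'
```

```text
clock: 12.62
position: [0.593, 0.0472, 0.1299]
ee_rot: [0.989, 0.15, -0.0, 0.001]
ft_force: [0.6, 1.4, 0.6]
grip_width: -0.001
clock: 13.12
position: [0.5924, 0.052, 0.1304]
ee_rot: [0.988, 0.152, 0.0, -0.0]
ft_force: [0.6, -1.0, -0.5]
grip_width: -0.001
```

```bash
python3 -m jog '[{"offset":[0,0,0.05],"rotation":[0,0,0],"fingers":-1},{"offset":[0,0,0.05],"rotation":[0,0,0],"fingers":-1},{"offset":[0,0,0.033],"rotation":[0,0,0],"fingers":-1},{"offset":[0,0,0.033],"rotation":[0,0,0],"fingers":-1},{"offset":[0,0,0.013],"rotation":[0,0,0],"fingers":-1},{"offset":[0,0,0.013],"rotation":[0,0,0],"fingers":-1},{"offset":[0,0,0.01],"rotation":[0,0,0],"fingers":-1},{"offset":[0,0,0],"rotation":[0,0,0],"fingers":-1}]';  python3 -m jog '[{"offset":[0,0,0.007],"rotation":[0,0,0],"fingers":-1},{"offset":[0,0,0.005],"rotation":[0,0,0],"fingers":-1},{"offset":[0,0,0.005],"rotation":[0,0,0],"fingers":-1},{"offset":[0,0,0],"rotation":[0,0,0],"fingers":-1}]'
```

```text
clock: 14.12
position: [0.5925, 0.0512, 0.1003]
ee_rot: [0.989, 0.151, -0.0, 0.0]
ft_force: [-2.3, -0.9, 4.9]
grip_width: 0.001
clock: 14.62
position: [0.5926, 0.0511, 0.099]
ee_rot: [0.989, 0.151, 0.0, 0.0]
ft_force: [-8.8, -1.7, 17.6]
grip_width: -0.0
```

```bash
python3 -m jog '[{"offset":[0,0,-0.02],"rotation":[0,0,0],"fingers":-1},{"offset":[0,0,-0.2],"rotation":[0,0,0],"fingers":-1},{"offset":[0,0,-0.3],"rotation":[0,0,0],"fingers":-1},{"offset":[0,0,-0.3],"rotation":[0,0,0],"fingers":-1},{"offset":[0,0,-0.2],"rotation":[0,0,0],"fingers":-1},{"offset":[-0.1,0.15,0],"rotation":[0,0,0],"fingers":-1},{"offset":[-0.2,0.3,0],"rotation":[0,0,0],"fingers":-1},{"offset":[-0.2,0.3,0],"rotation":[0,0,0],"fingers":-1}]'; python3 -m jog '[{"offset":[-0.2,0.3,0],"rotation":[0,0,0],"fingers":-1},{"offset":[-0.2,0.3,0],"rotation":[0,0,0],"fingers":-1},{"offset":[-0.1,0.2,0],"rotation":[0,0,0],"fingers":-1},{"offset":[0,0,0],"rotation":[0,0,0],"fingers":-1},{"offset":[0,0,0],"rotation":[0,0,0],"fingers":-1},{"offset":[0,0,0],"rotation":[0,0,0],"fingers":-1},{"offset":[0,0,0],"rotation":[0,0,0],"fingers":-1}]'
python3 - <<'E'
from h import *
s=cv2.cvtColor(manip.camera("scene"),cv2.COLOR_RGB2BGR);t=cv2.cvtColor(manip.camera("top"),cv2.COLOR_RGB2BGR)
cv2.imwrite("pics/end_top.png",t)
a=s[190:320,180:400];o=cv2.imread("pics/scene0.png")[190:320,180:400];t0=cv2.imread("pics/top0.png")
f=lambda x,k:cv2.resize(x,(400,280),interpolation=2)
cv2.imwrite("pics/end.png",np.vstack([np.hstack([f(o,0),f(a,0)]),np.hstack([f(t0[110:250,130:330],0),f(t[110:250,130:330],0)])]))
E
```

```text
clock: 15.62
position: [0.5541, -0.0799, 0.2504]
ee_rot: [0.989, 0.151, 0.0, 0.0]
ft_force: [0.9, -1.0, 0.0]
grip_width: -0.0
clock: 16.5
position: [0.5191, -0.2146, 0.2505]
ee_rot: [0.988, 0.152, 0.0, 0.0]
ft_force: [0.2, 0.9, 0.7]
grip_width: -0.001
```

View pics/end.png

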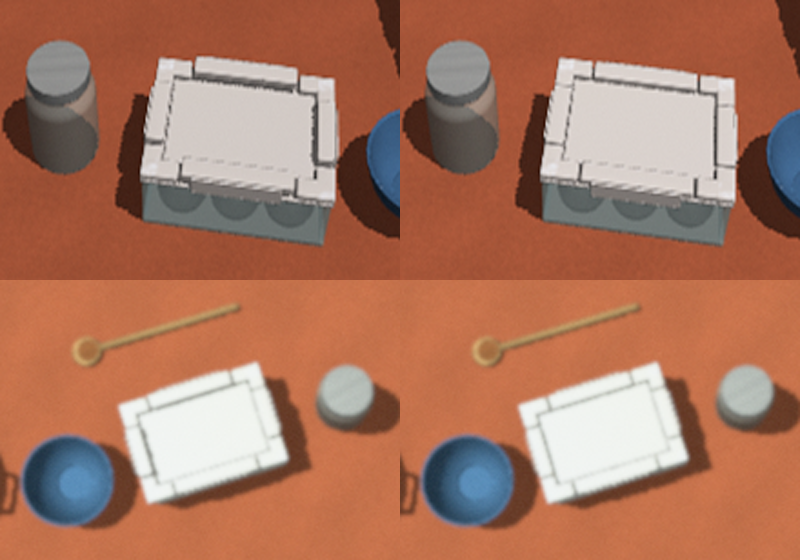

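In the end picture all four sections are flush, and the box, jar, bowl and spoon are where they started. I'm handing in.

```bash
python3 -c "
from workcell import manip
print(manip.hand_in())"
```

```text
the job is handed in; nothing more can be done
None
```

I pressed the near, far, left and right rim sections of the white box's lid down to their stops with closed fingertips, then took the hand away and handed the job in at about 17 s.

- **Stops:** Each press ended against a firm stop with the tool at 0.099 m, which puts the fingertips at the 80 mm shut height. The final forces were 18–25 N.
- **Final pictures:** All four sections look flush with the fixed corners, and the box, jar, bowl and spoon are where they began.
- **Disagreement:** My two measurements of the box's centre differed by about 5 mm in y. I used a value between them, well within the 20 mm wide pressing faces.
- **Not confirmed:** I judged the clicks only from the stop height, the force rise and the pictures, because the joints can't be read directly.

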